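# Point out the tall vial, then push the sample drawer home

### The job

Do the point-and-check before the run: point at the one tall vial in the sampler's open drawer, bringing the fingertips about a finger's breadth straight above its cap and staying there for two seconds, and point at no other vial. Then push the drawer fully home and move clear. Touch or lift none of the vials, leave them standing in their sockets, and leave the bottle and the beaker as they are.

Things in the scene. Friction and masses are not known exactly. Their poses are not given: they have to be found in the camera images.
- sampler: White vial sampler, a bench machine 320 mm (its x) by 400 mm (its y) by 170 mm high, fixed to the bench, turned up to about 15 degrees from start to start. Origin: on the bench, under the middle of the drawer opening in its front face. Its +y axis points out of the front face, the way the drawer comes out; its body lies from y = 0 to y = -400 mm, and from x = -150 to x = +170 mm. The drawer is pulled out at the start.
- drawer (a joint): How far the drawer has been pushed in, m: 0 = pulled fully out (the start), 0.150 = fully home, where its front panel meets the sampler's face. It runs along the sampler's -y, level, with about 3 N of friction and a little damping, has no spring and stays where it is left.
- nose (a point): Centre of the outer face of the drawer's nose, a solid grey block on the drawer's white front panel: 120 mm wide, 55 mm high (30 to 85 mm above the bench), standing 61 mm out from the panel (the panel is 176 mm wide, its top 95 mm above the bench, and is 8 mm thick). It is 58 mm above the bench, on the sampler's centre line, and moves with the drawer; axes as the sampler's, so +y points out of the face and pushing along -y closes the drawer.
- vial_tall: The tall vial, 78 mm high (cap top 113 mm above the bench): a vial of amber glass with a grey metal crimp cap, standing in the drawer's rack; vial 23 mm in diameter, cap 20 mm. Origin: centre of its underside (35 mm above the bench), z up along the vial. The only tall one of six; which socket it stands in differs. The black rack has two rows of three sockets, 45 mm apart both ways, 20 mm deep; rack top 55 mm above the bench.
- vial_short1: One of five equal short vials, 48 mm high (cap top 83 mm above the bench): a vial of amber glass with a grey metal crimp cap, standing in the drawer's rack; vial 23 mm in diameter, cap 20 mm. Origin: centre of its underside (35 mm above the bench), z up along the vial.
- vial_short2: One of five equal short vials, 48 mm high (cap top 83 mm above the bench): a vial of amber glass with a grey metal crimp cap, standing in the drawer's rack; vial 23 mm in diameter, cap 20 mm. Origin: centre of its underside (35 mm above the bench), z up along the vial.
- vial_short3: One of five equal short vials, 48 mm high (cap top 83 mm above the bench): a vial of amber glass with a grey metal crimp cap, standing in the drawer's rack; vial 23 mm in diameter, cap 20 mm. Origin: centre of its underside (35 mm above the bench), z up along the vial.
- vial_short4: One of five equal short vials, 48 mm high (cap top 83 mm above the bench): a vial of amber glass with a grey metal crimp cap, standing in the drawer's rack; vial 23 mm in diameter, cap 20 mm. Origin: centre of its underside (35 mm above the bench), z up along the vial.
- vial_short5: One of five equal short vials, 48 mm high (cap top 83 mm above the bench): a vial of amber glass with a grey metal crimp cap, standing in the drawer's rack; vial 23 mm in diameter, cap 20 mm. Origin: centre of its underside (35 mm above the bench), z up along the vial.
- reagent_bottle: Bystander: closed amber glass bottle, 72 mm in diameter, 150 mm high, loose on the bench. Origin: centre of its underside.
- beaker: Bystander: glass beaker, 70 mm in diameter, 95 mm high, loose on the bench. Origin: centre of its underside.

How it is judged:
By the outcome, as a careful person would: the job done as asked, in the order asked, and still so for the second after the job is handed in, with the robot touching nothing.
It also fails if it takes over 45 s, if anything falls off the work surface, if the arm or the gripper's body presses on something with over 40 N, if the wrist force passes 120 N, or if a joint passes its speed limit or range.

### The arm

A 7-joint arm with a two-finger parallel gripper is mounted at the origin on the work surface. World frame = base frame: x ahead of the robot, y to its left, z up, the work surface at z = 0. Lengths are in mm, angles in rad, forces in N, time in s.
With the tool pointing down it reaches from about 400 to 875 mm from the base axis. Payload 4.4 kg.
Tool frame: the origin (TCP) lies midway between the tips of the shut fingers; the grasp point (between the pads) lies r.hold_point_z behind it (r.hold_point_z is the distance from the TCP to the grasp point, in mm); z points along the fingers, y is the line along which they close (so a half turn about z gives the same grasp; the last joint's range is limited). The gripper opens to 85 mm and grips with 20 to 120 N. Pads are 22 mm wide; open, the fingers measure 114 mm over their backs; the gripper's body (76 mm by 85 mm) begins 54 mm behind the grasp point. The pads swing forward as they close: fully open they stand 13 mm farther back than shut.
Start: joints at [1.277, 0.628, 0.038, 1.517, -0.027, 0.996, -0.02], TCP at [146.821, -633.215, 194.513] pointing down, gripper open.
Joint ranges: [-3.06, 3.06], [-0.37, 2.12], [-1.25, 1.32], [0.18, 2.47], [-1.1, 4.24], [0.23, 1.98], [-2.94, 2.94]. Speed limits (rad/s): [2.57, 2.57, 3.14, 3.14, 3.14, 3.14, 3.14].

### API

Orientations are given as a unit quaternion [w, x, y, z].
In Python, from bench import r, read_camera gives the robot as it stands.
- The arm moves only by the shell command python3 -m crank 'ROWS' [FORCE]. ROWS is a JSON object of lists of equal length, an entry for each row: "hand": the closure, from -1 (fully open) to 1 (shut); "slide": the shift along the world's x, y, z in m, a list of three; "spin": the turn about the world's z in rad. In form: {"hand": [hand, ...], "slide": [[dx, dy, dz], ...], "spin": [spin, ...]}. A call has 1 to 10 rows; each row shifts and turns the commanded pose from where the row before left it; what a row does not reach is not made up. A row lasts 1/8 s, in which the tool goes at most 62.5 mm and 10.7 degrees, less where a joint would pass 70% of its speed; a pose out of reach is approached as far as the arm can. A call is refused whole if a number of a shift passes 0.0625 or a number of a turn 0.188, either way. A call with a gripper value outside its range is refused whole. The fingers move at their own pace and stop on an object; FORCE is the grip in N (left out, the last holds). Time passes only in rows, so rows that do not move let the fingers close. It gives the time, the measured TCP pose, the force, the opening and the grip force at its end, in the units of the state.
- r.state(): the state, without advancing time (a new reading comes with each control period).
- read_camera(name): name is "scene" or "top" or "wrist"; returns a dict with "image" (420x560x3 uint8, red, green, blue), "vertical_fov" (degrees; the focal length in pixels is half the picture's height over the tangent of half this angle, whatever the lens; pixels are square), "cx", "cy" (the principal point, pixels), "T" (4x4, takes a point from camera to world coordinates). Camera axes: x right, y down, z forward; pixel columns grow to the right and rows downward; lengths in mm; the calibration is good to about 2 mm. A picture is of the moment at which its call begins. There is no depth.
- r.finish_job(): hands the job in; it is judged then, once.
The state is a dict: "time_s": time; "qpos": joint angles; "dq": joint speeds; "joint_efforts": joint torques, N m; "position": TCP position; "orientation": TCP orientation; "ft_force": force on the tool from outside, world axes, zero at the start; "ft_torque": the same for the moment, N m; "width": finger opening in mm; "finger_force": force on a finger pad.
Only numpy, scipy, OpenCV 4.12 (cv2) and the standard library are available. Lean on these libraries where they do the work, as an engineer would, in place of code of your own. Each camera call takes 0.05 s, during which the arm holds its last target. There are 200 camera calls.

## Working session

There is one attempt and no reset: what is moved stays moved. The work goes in short steps, Python scripts to look and compute and a shell command to move; the robot and the scene stay as the last step left them, time stands still between calls to the robot, and variables do not carry over. Pictures are saved under pics/ and viewed, at most 13 in all, crops included, and the job is handed in when it is done.

```bash
mkdir -p pics
cat > h.py <<'E'
import numpy as np, cv2
from bench import r, read_camera
def save(n,f):
    c=read_camera(n); cv2.imwrite('pics/'+f,c['image'][:,:,::-1]); np.save('pics/'+f+'.npy',c,allow_pickle=True); return c
def load(f): return np.load('pics/'+f+'.npy',allow_pickle=True).item()
def ray(c,u,v):
    f=210/np.tan(np.radians(c['vertical_fov'])/2); T=np.array(c['T'])
    return T[:3,3],T[:3,:3]@np.array([(u-c['cx'])/f,(v-c['cy'])/f,1])
def onz(c,u,v,z):
    o,d=ray(c,u,v); return o+d*(z-o[2])/d[2]
E
python3 - <<'E'
from h import *
a=save('top','t1.png'); b=save('scene','s1.png')
for c in(a,b): print(c['vertical_fov'],c['cx'],c['cy'],np.round(c['T'],2).tolist())
print(r.state(), r.hold_point_z)
E
```

```text
57.25316575411936 279.50745509377003 205.86124079768535 [[0.02, -0.99, 0.16, 394.53], [-1.0, -0.02, 0.02, 126.68], [-0.02, -0.16, -0.99, 879.46], [0.0, 0.0, 0.0, 1.0]]
55.512674221776834 280.8314668278692 209.537303138657 [[-0.0, 0.76, -0.65, 1026.68], [1.0, 0.01, 0.01, 114.31], [0.02, -0.65, -0.76, 630.54], [0.0, 0.0, 0.0, 1.0]]
{'time_s': 0.1, 'qpos': array([ 1.27721458,  0.62927449,  0.03846865,  1.51824332, -0.02700678,
        0.99630525, -0.02001302]), 'dq': array([ 0.0011593 , -0.00110076, -0.00010371, -0.00470466,  0.00017888,
       -0.00120179,  0.00087475]), 'joint_efforts': array([ 2.81938999e-03, -5.64529824e+01,  1.22990303e+00, -1.93972528e+01,
        1.11767859e-02,  5.44127353e-03,  3.34893423e-05]), 'position': array([ 146.66019828, -632.60867945,  193.67591244]), 'orientation': array([-8.48759239e-04,  9.93523094e-01,  1.13627153e-01, -1.10291355e-04]), 'ft_force': array([ 0.04974834, -0.38800549, -0.52807948]), 'ft_torque': array([-0.00286408, -0.00890238,  0.01325804]), 'finger_force': 0.0, 'width': 85.4375662921492} 18.700000000000003
```

View pics/t1.png

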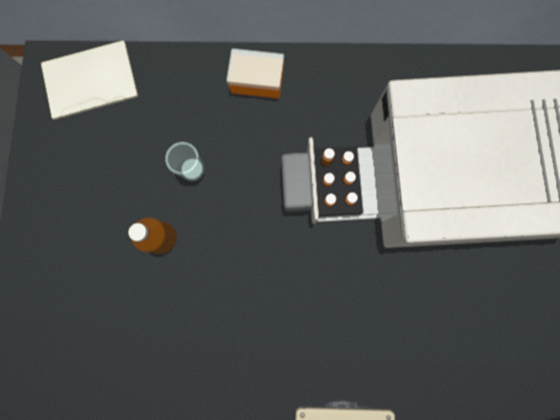

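View pics/s1.png

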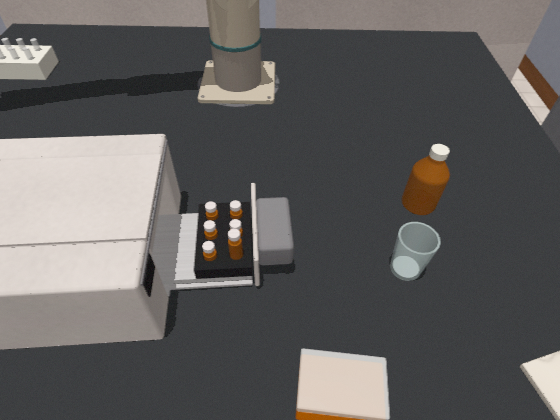

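The tall vial is the scene view's (234,236). It stands in the panel-side row at the far-x end, which is about (329,155) in the top view. Next I'll measure the caps, nose and panel.

Run:
```python
from h import *
def caps(f,box,thr=165):
    c=load(f); g=cv2.cvtColor(c['image'],cv2.COLOR_RGB2GRAY); x0,y0,x1,y1=box
    m=(g[y0:y1,x0:x1]>thr).astype('uint8')
    n,_,s,ce=cv2.connectedComponentsWithStats(m)
    return c,[(ce[i]+[x0,y0],s[i,4]) for i in range(1,n) if 15<s[i,4]<300]
for f,box in(('t1.png',(319,146,359,212)),('s1.png',(198,199,247,258))):
    c,L=caps(f,box)
    for p,a in L: print(f,np.round(p,1),a,'z83',np.round(onz(c,*p,83)[:2]),'z113',np.round(onz(c,*p,113)[:2]))
# nose outer face & panel in top view
c=load('t1.png'); g=c['image'].astype(int)
gray=cv2.cvtColor(c['image'],cv2.COLOR_RGB2GRAY)
m=((gray>60)&(gray<150)).astype('uint8'); m[:, :275]=0; m[:,308:]=0; m[:145]=0; m[220:]=0
m=cv2.morphologyEx(m,cv2.MORPH_OPEN,np.ones((3,3)))
k=max(cv2.findContours(m,0,2)[0],key=cv2.contourArea); rc=cv2.minAreaRect(k)
print(rc); 
for p in cv2.boxPoints(rc): print(p,np.round(onz(c,*p,85)))
for n,(u,v) in dict(bottle_cap=(138,232)).items(): print(n,onz(c,u,v,150))
print('beaker',onz(c,182,158,95))
```

```text
t1.png [328.6 153.2] 80 z83 [638.  42.] z113 [629.  46.]
t1.png [348.3 155.9] 77 z83 [633.   0.] z113 [624.   5.]
t1.png [328.8 177.6] 79 z83 [585.  42.] z113 [578.  45.]
t1.png [350.  176.4] 81 z83 [588.  -3.] z113 [581.   2.]
t1.png [351.7 197.3] 84 z83 [543.  -6.] z113 [538.  -1.]
t1.png [330.4 198.6] 83 z83 [540.  39.] z113 [534.  42.]
s1.png [234.7 204.1] 67 z83 [541.  39.] z113 [567.  43.]
s1.png [209.9 205.2] 71 z83 [544.  -6.] z113 [571.   0.]
s1.png [209.  224.3] 80 z83 [589.  -3.] z113 [613.   4.]
s1.png [234.1 228.5] 172 z83 [597.  42.] z113 [621.  46.]
s1.png [207.8 245.2] 90 z83 [634.   1.] z113 [655.   7.]
((293.5, 180.0), (60.0, 27.0), 90.0)
[280. 150.] [643. 147.  85.]
[307. 150.] [644.  89.  85.]
[307. 210.] [514.  88.  85.]
[280. 210.] [513. 144.  85.]
bottle_cap [456.08774778 413.34185999 150.        ]
beaker [619.40818055 353.60046909  95.        ]
```

The tall cap is at about (629,46,113), and it fits the 45 mm grid. The sampler is yawed about +4°, and the nose face centre is about (578,146). Now I'll rise, shut the fingers, square up and cross over high.

```bash
python3 -m crank '{"hand":[1,1,1,1,1,1,1,1,1,1],"slide":[[0,0,0.04],[0,0,0.05],[0,0,0.05],[0.02,0.03,0.01],[0.029,0.04,0],[0.029,0.04,0],[0.029,0.04,0],[0.029,0.04,0],[0.029,0.04,0],[0.029,0.04,0]],"spin":[0,0,0,-0.08,-0.08,0,0,0,0,0]}' 40
python3 -m crank '{"hand":[1,1,1,1,1,1,1,1,1,1],"slide":[[0.029,0.04,0],[0.029,0.04,0],[0.029,0.04,0],[0.029,0.04,0],[0.029,0.04,0],[0.029,0.04,0],[0.029,0.04,0],[0.029,0.04,0],[0.02,0.03,0],[0,0,0]],"spin":[0,0,0,0,0,0,0,0,0,0]}'
```

```text
time_s: 1.35
position: [341.5, -361.6, 344.3]
orientation: [-0.0, 0.999, 0.034, -0.0]
ft_force: [1.6, -0.2, 0.9]
width: -0.1
finger_force: 0.0
time_s: 2.6
position: [593.4, -9.4, 343.4]
orientation: [-0.001, 0.999, 0.037, -0.001]
ft_force: [-1.3, -0.1, 0.0]
width: 0.2
finger_force: 0.0
```

```bash
python3 -m crank '{"hand":[1,1,1,1,1],"slide":[[0.018,0.028,-0.02],[0.018,0.028,-0.03],[0,0,-0.03],[0,0,0],[0,0,0]],"spin":[0,0,0,0,0]}'
python3 - <<'E'
from h import *
c=save('wrist','w1.png'); save('scene','s2.png'); print(np.round(c['T'],2).tolist(),c['vertical_fov'],r.state()['position'])
E
```

```text
time_s: 3.22
position: [629.2, 41.4, 265.7]
orientation: [0.0, 0.999, 0.033, 0.001]
ft_force: [0.5, 0.5, 0.7]
width: -0.2
finger_force: 0.0
[[0.07, -0.94, -0.33, 713.14], [-1.0, -0.06, -0.02, 46.61], [0.0, 0.33, -0.95, 445.33], [0.0, 0.0, 0.0, 1.0]] 63.28212812610346 [629.65529509  41.89537363 266.31666572]
```

View pics/w1.png

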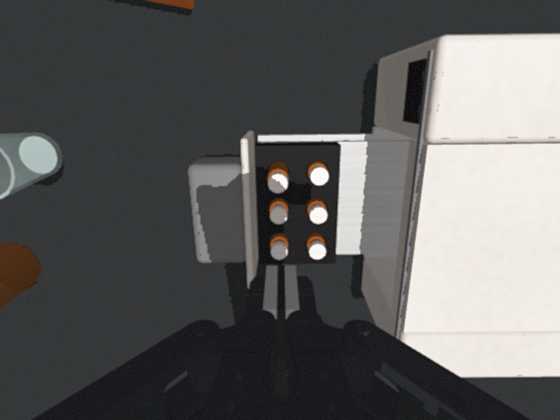

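The wrist view shows the tall vial's larger cap at (278,181), the fingertips at about (280,268), and the nose's outer edge from (190,163) to (200,260).

Run:
```python
from h import *
c=load('w1.png'); g=cv2.cvtColor(c['image'],cv2.COLOR_RGB2GRAY)
m=(g>95).astype('uint8'); o=np.zeros_like(m); o[155:262,262:332]=m[155:262,262:332]
n,_,s,ce=cv2.connectedComponentsWithStats(o)
for i in range(1,n):
    if s[i,4]>40: print(np.round(ce[i],1),s[i].tolist(),[np.round(onz(c,*ce[i],z)[:2],1) for z in(83,113)])
for p in((190,163),(200,261),(196,212)): print('nose',p,np.round(onz(c,*p,85 if p[0]!=200 else 85),0))
```

```text
[318.4 174.2] [309, 163, 21, 23, 365] [array([6.348e+02, 2.000e-01]), array([641.3,   4. ])]
[277.6 180.7] [268, 169, 21, 24, 396] [array([624.7,  43.8]), array([632.,  44.])]
[317.5 212.8] [308, 201, 20, 24, 350] [array([590.7,  -3.3]), array([600.9,   0.8])]
[278.4 213. ] [270, 202, 18, 22, 318] [array([587.6,  40.6]), array([598. ,  41.1])]
[278.9 248.7] [271, 237, 17, 23, 300] [array([543.6,  37.2]), array([557.6,  37.9])]
[316.7 248.9] [308, 237, 19, 23, 317] [array([546.3,  -6.9]), array([560.1,  -2.5])]
nose (190, 163) [638. 138.  85.]
nose (200, 261) [523. 129.  85.]
nose (196, 212) [583. 133.  85.]
```

```bash
python3 -m crank '{"hand":[1,1,1,1,1,1,1],"slide":[[0.001,0.003,-0.04],[0,0,-0.04],[0,0,-0.03],[0,0,-0.02],[0,0,0],[0,0,0],[0,0,0]],"spin":[0,0,0,0,0,0,0]}'
python3 - <<'E'
from h import *
import time
print(r.state()['position'])
c=save('scene','s3.png'); cv2.imwrite('pics/s3c.png',cv2.resize(c['image'][130:300,140:330,::-1],None,fx=3,fy=3))
E
```

```text
time_s: 4.2
position: [630.9, 45.8, 136.1]
orientation: [-0.0, 0.999, 0.034, 0.001]
ft_force: [1.0, -0.4, -0.2]
width: -0.2
finger_force: 0.0
[630.91622704  45.77430385 136.09728217]
```

View pics/s3c.png

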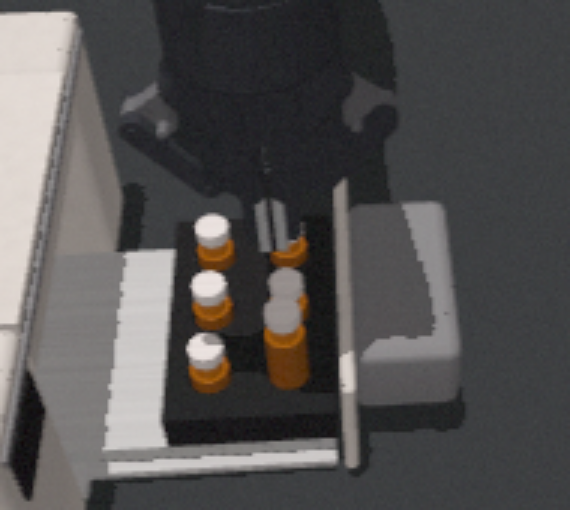

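In the crop, the fingertips end at about (230,213) in full-frame pixels and the tall cap is at about (234,235). That gap looks wider than 23 mm, so I'll check it by projecting the TCP into the views.

Run:
```python
from h import *
def proj(c,p):
    T=np.array(c['T']); q=T[:3,:3].T@(np.array(p)-T[:3,3]); f=210/np.tan(np.radians(c['vertical_fov'])/2)
    return np.round([c['cx']+f*q[0]/q[2],c['cy']+f*q[1]/q[2]],1)
s=load('s3.png'); w=load('w1.png'); t=load('t1.png')
print('tcp scene',proj(s,[631,45.8,136]),'tcp w1',proj(w,[629.6,41.9,266.3]))
for z in(113,83): print(z,'tall scene',proj(s,[631,45,z]),'wrist',proj(w,[631,45,z]),'top',proj(t,[631,45,z]))
a=save('wrist','w2.png'); b=save('top','t2.png'); print('now',proj(a,r.state()['position']),proj(a,[631,45,113]),proj(b,r.state()['position']))
cv2.imwrite('pics/m.png',np.hstack([cv2.resize(a['image'][130:330,180:380,::-1],(400,400)),cv2.resize(b['image'][100:250,260:410,::-1],(400,400))]))
```

```text
tcp scene [232.5 224.5] tcp w1 [279.  248.3]
113 tall scene [233.  233.4] wrist [276.6 181.6] top [328.9 152.3]
83 tall scene [234.3 244.2] wrist [276.9 175. ] top [327.4 156.5]
now [279.8 248.7] [281.2 233. ] [329.7 149.3]
```

View pics/m.png

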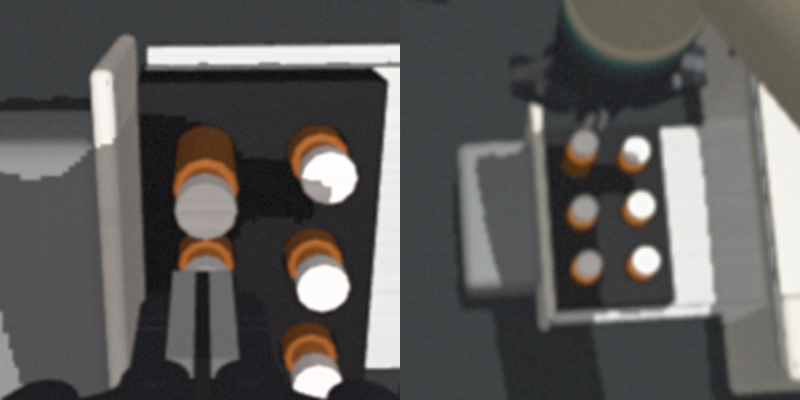

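The visible tips sit about 16 px off the projected TCP in the wrist view: (281.5,265) against (280,249). The scene view is off the same way, (230,213) against (232.5,224.5). I'll triangulate the visible tips.

Run:
```python
from h import *
def tri(L):
    A=np.zeros((3,3));b=np.zeros(3)
    for c,u,v in L:
        o,d=ray(c,u,v); d/=np.linalg.norm(d); P=np.eye(3)-np.outer(d,d); A+=P;b+=P@o
    x=np.linalg.solve(A,b)
    return np.round(x,1),[round(float(np.linalg.norm(np.cross(x-ray(c,u,v)[0],ray(c,u,v)[1]))/np.linalg.norm(ray(c,u,v)[1])),1) for c,u,v in L]
s=load('s3.png');w=load('w2.png');w1=load('w1.png')
print('tip',tri([(s,230.3,213),(w,281.5,265)]))
print('cap now',tri([(s,234,235),(w,282.5,234)]), 'cap w1/w2',tri([(w1,277.6,180.7),(w,282.5,234)]))
print(r.state()['position'],r.state()['time_s'])
c=load('s2.png'); cv2.imwrite('pics/s2c.png',cv2.resize(c['image'][100:270,140:330,::-1],None,fx=3,fy=3))
```

```text
tip (array([640.9,  45.9, 175.6]), [0.3, 0.3])
cap now (array([624.8,  44.4, 100.2]), [0.8, 0.8]) cap w1/w2 (array([634.3,  44.3, 122.4]), [0.1, 0.1])
[630.31102497  45.76932609 135.35147088] 4.35
```

View pics/s2c.png

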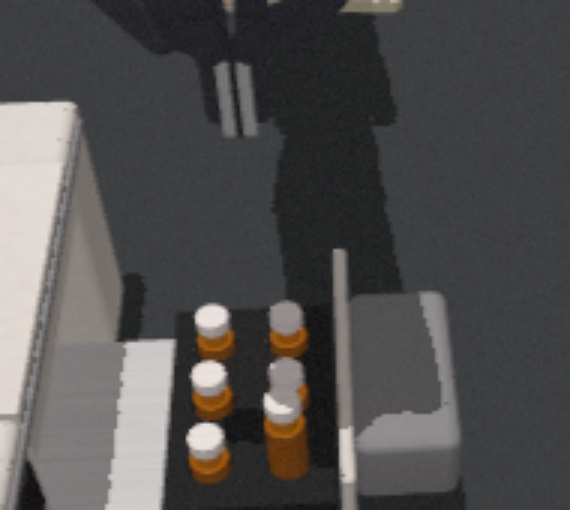

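Run:
```python
from h import *
def onx(c,u,v,x):
    o,d=ray(c,u,v); return np.round(o+d*(x-o[0])/d[0],1)
s=load('s3.png');w=load('w2.png');w1=load('w1.png');s2=load('s2.png')
for x in(620,631,642): print(x,'s3',onx(s,230.3,213,x),'w2',onx(w,281.5,265,x),'| z266: s2',onx(s2,220,145,x),'w1',onx(w1,280,265,x))
t=load('t2.png'); c=t['image']
a=cv2.resize(c[125:175,305:365,::-1],None,fx=6.6,fy=6.6,interpolation=cv2.INTER_CUBIC)
b=cv2.resize(s['image'][190:260,195:265,::-1],(330,330),interpolation=cv2.INTER_CUBIC)
d=cv2.resize(w['image'][190:320,240:330,::-1],(228,330),interpolation=cv2.INTER_CUBIC)
im=np.hstack([b,d,a[:330,98:]]); im=np.clip(255*(im/255.)**.5,0,255); print(im.shape); cv2.imwrite('pics/m2.png',im)
```

```text
620 s3 [620.   42.6 151.2] w2 [620.   44.1 135.6] | z266: s2 [620.   39.8 288.8] w1 [620.   40.7 268.3]
631 s3 [631.   44.5 164.2] w2 [631.   44.9 156.6] | z266: s2 [631.   41.8 298.1] w1 [631.   41.4 289.2]
642 s3 [642.   46.5 177.1] w2 [642.   45.7 177.6] | z266: s2 [642.   43.8 307.3] w1 [642.   42.1 310.2]
(330, 856, 3)[ WARN:0@0.188] global loadsave.cpp:1063 imwrite_ Unsupported depth image for selected encoder is fallbacked to CV_8U.
```

View pics/m2.png

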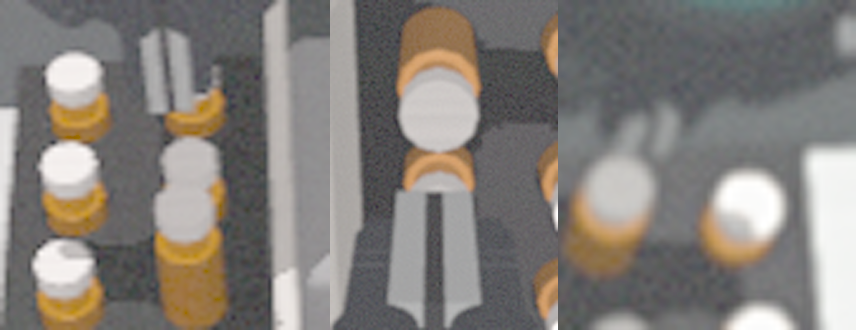

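No dark tip hides past the grey in any of the three views. Taking the pad's ±11 mm edges, all of them put the visible fingertips near z≈177, while the TCP reads 136. That 40 mm conflict decides the pointing height, so I'll settle it by gently touching free bench in front of the nose, away from the vials.

```bash
python3 -m crank '{"hand":[1,1,1,1,1,1,1,1,1,1],"slide":[[0,0,0.04],[0,0.03,0.03],[0,0.05,0],[0,0.05,0],[0,0.05,0],[0,0,-0.05],[0,0,-0.05],[0,0,-0.05],[0,0,-0.03],[0,0,0]],"spin":[0,0,0,0,0,0,0,0,0,0]}'
```

```text
time_s: 5.6
position: [627.7, 225.0, 22.1]
orientation: [0.001, 0.999, 0.034, -0.002]
ft_force: [-0.0, -0.0, 0.8]
width: 0.3
finger_force: 0.0
```

```bash
python3 -m crank '{"hand":[1,1,1,1,1],"slide":[[0,0,-0.01],[0,0,-0.006],[0,0,-0.004],[0,0,0],[0,0,0]],"spin":[0,0,0,0,0]}'
python3 -m crank '{"hand":[1,1,1],"slide":[[0,0,-0.004],[0,0,0],[0,0,0]],"spin":[0,0,0]}'
python3 - <<'E'
from h import *
a=save('scene','s4.png'); b=save('wrist','w4.png')
im=np.hstack([cv2.resize(a['image'][150:300,200:400,::-1],(400,300)),cv2.resize(b['image'][180:330,180:380,::-1],(400,300))])
cv2.imwrite('pics/m4.png',im)
E
```

```text
time_s: 6.22
position: [630.1, 225.9, 4.9]
orientation: [-0.0, 0.999, 0.034, 0.0]
ft_force: [0.5, 0.0, 1.2]
width: -0.2
finger_force: 0.0
time_s: 6.6
position: [629.8, 225.8, 0.5]
orientation: [0.0, 0.999, 0.034, -0.0]
ft_force: [-0.3, -0.7, 0.1]
width: 0.1
finger_force: 0.0
```

View pics/m4.png

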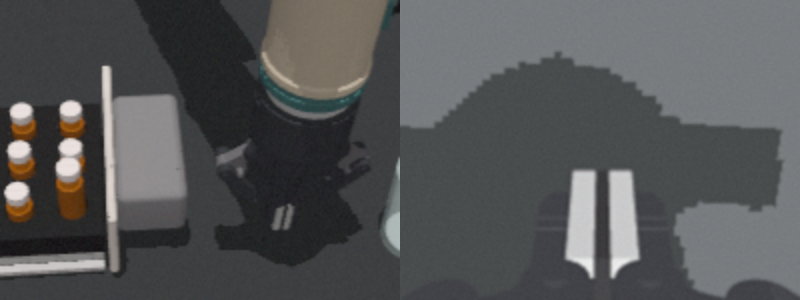

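No contact yet at a reading of 0.5 mm. The scene crop shows the tips at about (283,228) with the bench shadow around them. I'll go lower in small steps.

```bash
python3 -m crank '{"hand":[1,1,1,1],"slide":[[0,0,-0.003],[0,0,0],[0,0,0],[0,0,0]],"spin":[0,0,0,0]}'
```

```text
time_s: 7.2
position: [629.9, 225.8, -2.4]
orientation: [0.0, 0.999, 0.034, 0.0]
ft_force: [0.1, 0.5, -0.5]
width: 0.3
finger_force: 0.0
```

```bash
python3 -m crank '{"hand":[1,1,1,1],"slide":[[0,0,-0.002],[0,0,0],[0,0,0],[0,0,0]],"spin":[0,0,0,0]}'
```

```text
time_s: 7.7
position: [629.8, 225.8, -4.5]
orientation: [-0.0, 0.999, 0.034, 0.0]
ft_force: [-0.4, -0.2, -0.2]
width: -0.0
finger_force: 0.0
```

There is still no contact at −4.5, so the reported TCP lies well below the real tips. I'll keep probing for the exact offset.

```bash
python3 -m crank '{"hand":[1,1,1],"slide":[[0,0,-0.004],[0,0,-0.004],[0,0,0]],"spin":[0,0,0]}'
```

```text
time_s: 8.07
position: [629.3, 225.6, -13.1]
orientation: [0.0, 0.999, 0.034, -0.001]
ft_force: [-0.9, 0.4, 0.5]
width: -0.2
finger_force: 0.0
```

```bash
python3 -m crank '{"hand":[1,1,1],"slide":[[0,0,-0.004],[0,0,-0.003],[0,0,0]],"spin":[0,0,0]}'
```

```text
time_s: 8.45
position: [629.5, 225.7, -19.9]
orientation: [0.0, 0.999, 0.034, -0.0]
ft_force: [0.6, 0.9, 0.0]
width: -0.2
finger_force: 0.0
```

```bash
python3 -m crank '{"hand":[1,1,1],"slide":[[0,0,-0.003],[0,0,-0.002],[0,0,0]],"spin":[0,0,0]}'
```

```text
time_s: 8.82
position: [629.6, 225.7, -24.7]
orientation: [0.0, 0.999, 0.034, -0.0]
ft_force: [-0.2, -0.2, -0.1]
width: 0.0
finger_force: 0.0
```

```bash
python3 -m crank '{"hand":[1,1,1],"slide":[[0,0,-0.002],[0,0,-0.002],[0,0,0]],"spin":[0,0,0]}'
```

```text
time_s: 9.2
position: [629.7, 225.7, -28.7]
orientation: [0.0, 0.999, 0.034, -0.0]
ft_force: [0.8, 0.5, 0.1]
width: 0.2
finger_force: 0.0
```

Run:
```python
from h import *
def onx(c,u,v,x):
    o,d=ray(c,u,v); return np.round(o+d*(x-o[0])/d[0],1)
s=save('scene','s5.png'); st=r.state(); print(st['position'],st['ft_force'])
g=cv2.cvtColor(s['image'],cv2.COLOR_RGB2GRAY); m=(g[235:300,325:365]>95).astype('uint8'); n,_,q,ce=cv2.connectedComponentsWithStats(m)
print([(q[i].tolist()) for i in range(1,n)])
```

```text
[629.72341999 225.75857776 -28.60887733] [ 0.26656713 -0.10656789  0.45137103]
[[15, 27, 4, 11, 23], [10, 28, 4, 11, 27]]
```

```bash
python3 -m crank '{"hand":[1,1],"slide":[[0,0,-0.003],[0,0,0]],"spin":[0,0]}'
```

```text
time_s: 9.5
position: [629.6, 225.7, -31.8]
orientation: [0.0, 0.999, 0.034, -0.0]
ft_force: [0.2, 0.4, -0.5]
width: -0.0
finger_force: 0.0
```

```bash
python3 -m crank '{"hand":[1,1],"slide":[[0,0,-0.002],[0,0,0]],"spin":[0,0]}'
```

```text
time_s: 9.75
position: [629.7, 225.7, -33.7]
orientation: [0.0, 0.999, 0.034, -0.0]
ft_force: [-1.1, -0.5, -0.1]
width: -0.1
finger_force: 0.0
```

```bash
python3 -m crank '{"hand":[1,1],"slide":[[0,0,-0.002],[0,0,0]],"spin":[0,0]}'
python3 - <<'E'
from h import *
c=load('s5.png')
for x in(631,642):
    o,d=ray(c,339,274); print(np.round(o+d*(x-o[0])/d[0],1))
E
```

```text
time_s: 10.0
position: [629.7, 225.7, -35.7]
orientation: [0.0, 0.999, 0.034, -0.0]
ft_force: [0.0, -0.4, -0.2]
width: -0.3
finger_force: 0.0
[631.  233.2  -7.1]
[642.  229.9  10.6]
```

```bash
python3 -m crank '{"hand":[1,1],"slide":[[0,0,-0.002],[0,0,0]],"spin":[0,0]}'
```

```text
time_s: 10.25
position: [630.0, 225.9, -36.6]
orientation: [-0.0, 0.999, 0.034, 0.0]
ft_force: [-1.4, -0.7, 5.6]
width: -0.3
finger_force: 2.8
```

```bash
python3 -m crank '{"hand":[1,1],"slide":[[0,0,-0.002],[0,0,0]],"spin":[0,0]}'
```

```text
time_s: 10.5
position: [630.1, 225.8, -36.7]
orientation: [0.0, 0.999, 0.034, 0.0]
ft_force: [-4.4, -1.0, 18.0]
width: 0.1
finger_force: 9.0
```

Contact comes at a reading of −36.4, so the real fingertips are 36 mm above the reported TCP, in line with the pictures. For tips 16 mm above the 113 mm cap, the reading must be about 93.

```bash
python3 -m crank '{"hand":[1,1,1,1,1,1,1,1,1,1],"slide":[[0,0,0.05],[0,0,0.06],[0,0,0.06],[0,0,0.04],[0.001,-0.05,0],[0,-0.05,0],[0,-0.05,0],[0,-0.03,0],[0,0,0],[0,0,0]],"spin":[0,0,0,0,0,0,0,0,0,0]}'
```

```text
time_s: 11.75
position: [630.8, 47.4, 170.6]
orientation: [-0.001, 0.999, 0.034, 0.0]
ft_force: [-0.2, 0.7, -0.1]
width: -0.0
finger_force: 0.0
```

```bash
python3 -m crank '{"hand":[1,1,1,1,1,1],"slide":[[0.001,-0.001,-0.03],[0,0,-0.03],[0,0,-0.012],[0,0,0],[0,0,0],[0,0,0]],"spin":[0,0,0,0,0,0]}'
python3 - <<'E'
from h import *
a=save('scene','s6.png'); b=save('wrist','w6.png')
im=np.hstack([cv2.resize(a['image'][180:270,180:280,::-1],(400,360),interpolation=2),cv2.resize(b['image'][190:280,230:330,::-1],(400,360),interpolation=2)])
cv2.imwrite('pics/m6.png',im)
E
```

```text
time_s: 12.5
position: [632.7, 45.0, 99.7]
orientation: [-0.0, 0.999, 0.034, 0.001]
ft_force: [0.3, 0.1, 0.4]
width: 0.1
finger_force: 0.0
```

View pics/m6.png

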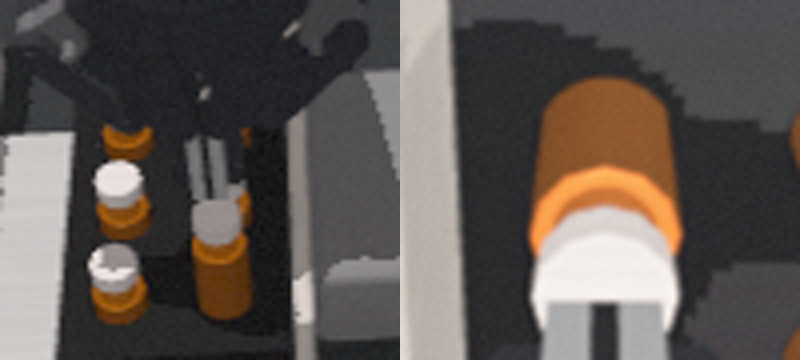

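The tips are right above the tall cap and centred on it in the wrist view (604 against 606 in the crop), and the gap is clear. I'll lower 7 mm and hold.

```bash
python3 -m crank '{"hand":[1,1,1,1,1,1,1,1,1,1],"slide":[[0,0,-0.004],[0,0,-0.003],[0,0,0],[0,0,0],[0,0,0],[0,0,0],[0,0,0],[0,0,0],[0,0,0],[0,0,0]],"spin":[0,0,0,0,0,0,0,0,0,0]}'
python3 -m crank '{"hand":[1,1,1,1,1,1,1,1,1,1],"slide":[[0,0,0],[0,0,0],[0,0,0],[0,0,0],[0,0,0],[0,0,0],[0,0,0],[0,0,0],[0,0,0],[0,0,0]],"spin":[0,0,0,0,0,0,0,0,0,0]}'
python3 -m crank '{"hand":[1,1,1,1,1,1],"slide":[[0,0,0],[0,0,0],[0,0,0],[0,0,0],[0,0,0],[0,0,0]],"spin":[0,0,0,0,0,0]}'
```

```text
time_s: 13.85
position: [631.8, 44.8, 91.5]
orientation: [0.0, 0.999, 0.034, 0.0]
ft_force: [-0.9, -0.9, -0.8]
width: 0.4
finger_force: 0.0
time_s: 15.1
position: [631.8, 44.8, 91.5]
orientation: [-0.0, 0.999, 0.034, 0.0]
ft_force: [-0.8, -1.4, 0.7]
width: -0.2
finger_force: 0.0
time_s: 15.85
position: [631.8, 44.8, 91.5]
orientation: [0.0, 0.999, 0.034, 0.0]
ft_force: [-0.0, 0.5, 0.5]
width: -0.0
finger_force: 0.0
```

I held there for over 2 s, about 15 mm above the cap. Next I'll go up and over to in front of the nose, with the tip at a true height of about 64 (reading 28).

```bash
python3 -m crank '{"hand":[1,1,1,1,1,1,1,1,1,1],"slide":[[0,0,0.04],[0,0,0.05],[0,0.03,0.01],[0,0.05,0],[-0.028,0.05,0],[-0.03,0.04,0],[0,0,-0.05],[0,0,-0.05],[0,0,-0.05],[0,0,-0.01]],"spin":[0,0,0,0,0,0,0,0,0,0]}'
python3 -m crank '{"hand":[1,1,1],"slide":[[0,0,0],[0,0,0],[0,0,0]],"spin":[0,0,0]}'
```

```text
time_s: 17.1
position: [571.2, 213.7, 28.5]
orientation: [0.001, 0.999, 0.034, -0.003]
ft_force: [-0.3, -0.3, 0.3]
width: 0.2
finger_force: 0.0
time_s: 17.48
position: [575.2, 215.3, 33.4]
orientation: [-0.001, 0.999, 0.034, 0.002]
ft_force: [0.6, 0.3, -0.4]
width: -0.4
finger_force: 0.0
```

```bash
python3 -m crank '{"hand":[1,1,1,1,1,1,1,1,1,1],"slide":[[0.001,-0.015,-0.004],[0.001,-0.015,0],[0.001,-0.012,0],[0,-0.006,0],[0,-0.005,0],[0.001,-0.005,0],[0,-0.005,0],[0,-0.005,0],[0.001,-0.005,0],[0,-0.005,0]],"spin":[0,0,0,0,0,0,0,0,0,0]}'
```

```text
time_s: 18.73
position: [579.2, 137.3, 27.6]
orientation: [-0.0, 0.999, 0.034, 0.0]
ft_force: [1.6, 2.7, -1.0]
width: 0.1
finger_force: 1.9
```

```bash
python3 -m crank '{"hand":[1,1,1,1,1,1,1,1,1,1],"slide":[[0,-0.006,0],[0.001,-0.007,0],[0,-0.008,0],[0.001,-0.008,0],[0,-0.008,0],[0.001,-0.008,0],[0,-0.008,0],[0.001,-0.008,0],[0,-0.008,0],[0.001,-0.008,0]],"spin":[0,0,0,0,0,0,0,0,0,0]}'
python3 - <<'E'
from h import *
a=save('scene','s7.png'); st=r.state(); print(st['position'],st['ft_force'])
cv2.imwrite('pics/m7.png',cv2.resize(a['image'][130:300,80:330,::-1],None,fx=3,fy=3))
E
```

```text
time_s: 19.98
position: [583.8, 59.3, 27.6]
orientation: [-0.0, 0.999, 0.034, 0.0]
ft_force: [1.0, 3.7, 1.6]
width: 0.4
finger_force: 2.2
[583.67588221  57.2331204   27.49060548] [1.16446038 2.63886189 1.17601981]
```

View pics/m7.png

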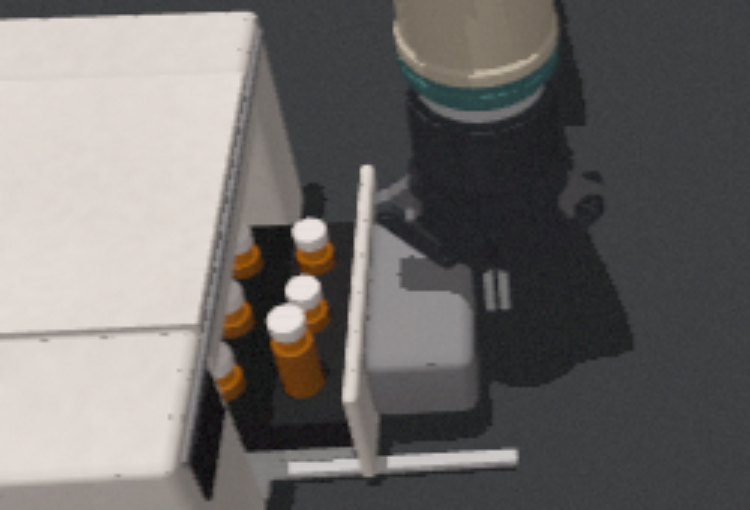

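The drawer is about 60% in, the vials are upright, and the fingers at (497,290) in the crop are on the nose. The knuckle has clearance to the face. I'll continue.

```bash
python3 -m crank '{"hand":[1,1,1,1,1,1,1,1],"slide":[[0,-0.006,0],[0.001,-0.007,0],[0,-0.007,0],[0.001,-0.007,0],[0,-0.006,0],[0.001,-0.005,0],[0,-0.004,0],[0,-0.003,0]],"spin":[0,0,0,0,0,0,0,0]}'
```

```text
time_s: 21.02
position: [586.8, 14.4, 27.5]
orientation: [0.0, 0.999, 0.034, 0.0]
ft_force: [1.2, 3.8, 1.3]
width: -0.0
finger_force: 1.7
```

```bash
python3 -m crank '{"hand":[1,1,1,1,1],"slide":[[0,-0.003,0],[0,-0.003,0],[0,-0.003,0],[0,-0.002,0],[0,-0.001,0]],"spin":[0,0,0,0,0]}'
python3 - <<'E'
from h import *
a=save('scene','s8.png'); b=save('wrist','w8.png')
cv2.imwrite('pics/m8.png',np.hstack([cv2.resize(a['image'][150:290,100:260,::-1],(400,350)),cv2.resize(b['image'][100:380,200:520,::-1],(400,350))]))
E
```

```text
time_s: 21.65
position: [586.9, 3.9, 27.5]
orientation: [-0.001, 0.999, 0.034, 0.0]
ft_force: [2.3, 6.9, 0.2]
width: 0.0
finger_force: 3.2
```

View pics/m8.png

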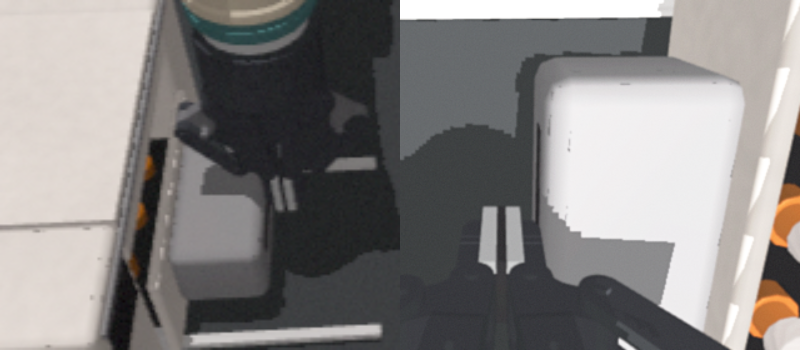

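There is still a gap of roughly 10–20 mm between the panel at (165,200) and the face. I'll advance in small steps and watch the force.

```bash
python3 -m crank '{"hand":[1,1,1],"slide":[[0,-0.003,0],[0,-0.003,0],[0,-0.002,0]],"spin":[0,0,0]}'
```

```text
time_s: 22.12
position: [586.9, 4.0, 27.6]
orientation: [-0.005, 0.999, 0.036, 0.001]
ft_force: [1.5, 21.0, -0.5]
width: -0.1
finger_force: 10.3
```

```bash
python3 -m crank '{"hand":[1,1,1],"slide":[[0,-0.003,0],[0,-0.002,0],[0,-0.001,0]],"spin":[0,0,0]}'
```

```text
time_s: 22.5
position: [586.9, 4.1, 27.7]
orientation: [-0.008, 0.999, 0.038, 0.001]
ft_force: [0.2, 29.8, -0.3]
width: -0.2
finger_force: 14.7
```

```bash
python3 -m crank '{"hand":[1,1,1],"slide":[[0,-0.002,0],[0,-0.002,0],[0,-0.001,0]],"spin":[0,0,0]}'
```

```text
time_s: 22.88
position: [586.8, 4.2, 27.8]
orientation: [-0.011, 0.999, 0.04, 0.001]
ft_force: [-1.2, 37.2, -0.2]
width: -0.3
finger_force: 18.9
```

The push stopped hard at y≈4, with all of the force on the finger pads (2×19 N). I'll back straight off and check that it is home.

```bash
python3 -m crank '{"hand":[1,1,1,1,1,1,1,1,1,1],"slide":[[0,0.008,0],[0,0.02,0],[0,0.04,0],[0,0.05,0],[0,0.02,0.05],[0,0,0.06],[-0.03,0,0.06],[-0.04,0,0.06],[-0.04,0,0],[0,0,0]],"spin":[0,0,0,0,0,0,0,0,0,0]}'
python3 - <<'E'
from h import *
a=save('scene','s9.png'); b=save('top','t9.png')
cv2.imwrite('pics/m9.png',np.hstack([cv2.resize(a['image'][150:290,80:240,::-1],(400,350)),cv2.resize(b['image'][110:250,300:460,::-1],(400,350))]))
E
```

```text
time_s: 24.12
position: [480.8, 119.5, 245.8]
orientation: [0.002, 0.999, 0.033, -0.001]
ft_force: [1.2, -0.9, -0.6]
width: -0.1
finger_force: 0.0
```

View pics/m9.png

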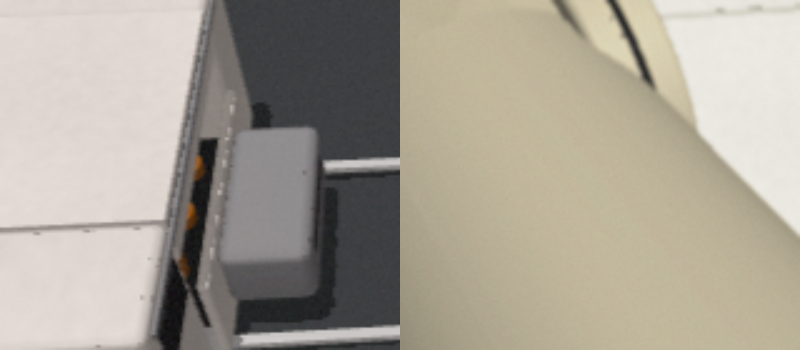

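The nose is close against the sampler with its outer edge at about (208,230) in the scene; at the start that edge was at about (292,230). I'll compute the travel from these.

Run:
```python
from h import *
def edge(f,lo,hi,row):
    c=load(f); g=cv2.GaussianBlur(cv2.cvtColor(c['image'],cv2.COLOR_RGB2GRAY),(3,3),0).astype(int)
    d=np.diff(g[row-4:row+5].mean(0)); u=lo+np.argmin(d[lo:hi])+.5; return u,onz(c,u,row,75)
for f,lo,hi in(('s1.png',270,310),('s9.png',190,225)):
    for row in(215,225,235): u,p=edge(f,lo,hi,row); print(f,row,u,np.round(p,1))
```

```text
s1.png 215 289.5 [558.3 139.1  75. ]
s1.png 225 290.5 [581.6 140.6  75. ]
s1.png 235 291.5 [603.9 142.1  75. ]
s9.png 215 205.5 [560.9 -13.2  75. ]
s9.png 225 205.5 [584.  -10.3  75. ]
s9.png 235 204.5 [606.3  -9.3  75. ]
```

The travel measures about 151 mm, so the drawer is fully home and hasn't rebounded. The arm is clear, so I'll hand in.

```bash
python3 -m crank '{"hand":[1,1,1],"slide":[[-0.01,0.03,0.03],[0,0,0],[0,0,0]],"spin":[0,0,0]}'
python3 -c "
from bench import r
print(r.finish_job())"
```

```text
time_s: 24.6
position: [474.6, 150.5, 274.5]
orientation: [0.001, 0.999, 0.033, -0.001]
ft_force: [-0.5, 0.5, -0.4]
width: -0.0
finger_force: 0.0
the job is handed in; nothing more can be done
None
```

I pointed at the tall vial from about 15 mm above its cap for over 2 s (after correcting a 36 mm TCP height error, found by touching the bare bench), then pushed the drawer home (about 151 mm measured), moved clear and handed in at 24.6 s; no verdict came back.

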